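Scan a shoe pattern on a free-running carriage and stop it at the mark

TASK

With the shut gripper in the bay between the two sprung buffers, push the scanner carriage along so that the fuchsia pattern glides under the scan head without pausing, at about 12 cm per second, then brake it to rest with its yellow pointer level with the red mark post, without ever touching the end stop. Handle it gently: only push on the buffers, no gripping, pressing or knocks, and finish with the carriage left alone and still at the mark, everything else on the table undisturbed.

Things in the scene. Friction and masses are not known exactly. Their poses are not given: they have to be found in the camera images.
- rail: Scanner bench: grey base 1000 x 200 mm, two steel rods along its y axis, red end stop with black buffers at the +y end, line scanner on the far side. Fixed, but its place and yaw vary. Origin: centre of the base's underside. x across, away from the robot; y along the rail from start to stop; z up.
- carriage (a joint): Travel along the rail's +y, m: 0 at the start end, 0.44 where it hits the stop. Ball bearings, friction only about 0.07 N plus 0.02 N per m/s: it coasts some 0.25 m from 0.12 m/s. Moving mass nominally 2.4 kg (1.7 to 3.4). The pattern is under the scan line from 0.11 to 0.21 m; there the speed must stay between 0.06 and 0.20 m/s.
- scan_line (a point): Scan line under the scanner's white head, at rail x = 60, y = -60 mm. The head spans rail x 40 to 190, y -85 to -35 mm, 105 to 150 mm above the table; its black column, 150 mm high, stands at rail x 165 to 215 mm. Keep the hand on the robot's side of it.
- tray (a point): Tray on the carriage: aluminium deck 260 (x) by 440 mm (y), top 65 mm above the table; fuchsia pattern 100 mm long on its far half, two sprung buffers (see bay) on the near half. Point: on the table level under the deck's centre, at rail x = 0, y = -0.22 m + travel; axes as the rail's. Contact over 8 N (grip, press, knock) is too rough.
- bay (a point): Centre of the bay floor (deck top, 65 mm above the table), 75 mm nearer the robot than the tray's centre; axes as the rail's. The bay, open above, lies between the rubber faces of the two buffers: y -120 to +120 mm, 88 mm wide in x, faces 68 to 110 mm above the table. The buffers' blue housings are 100 (x) by 45 (y) mm, 50 mm high, at y 175 to 220 mm either side.
- front_buffer (a joint): How far the front (+y) plunger is pressed into its housing, m: 0 free, 0.05 bottomed. Spring 16 N/m, hardly damped: on it the carriage rebounds almost as fast as it came (natural period about 2.4 s). Push forward on its face.
- rear_buffer (a joint): The same for the rear (-y) plunger, 16 N/m, 0 free to 0.05 m bottomed, pressed towards -y. Brake on its face: a finger that just stands in the way makes the carriage bounce back.
- pointer (a point): Tip of the yellow pointer at the near edge of the front (+y) housing: 128 mm towards the robot and 200 mm along +y from the tray's centre, 117 mm above the table. Axes as the rail's.
- mark: Mark clip: dark foot 50 x 30 mm beside the rail on the robot's side, thin red post 120 mm high. Fixed; its place along the rail varies. Origin: centre of the foot's underside; axes as the rail's. Besides it only loose bystanders (jar, tin, spool, hammer, awl, shoe last, cup; all under 100 mm high) stand on the table, clear of the rail all round.
- mark_line (a point): Tip of the red post's finger, 117 mm above the table; axes as the rail's. The carriage is at the mark when the pointer's y along the rail equals this point's (travel between about 0.31 and 0.39 m).

How it is judged:
By the outcome, as a careful person would: the job done as asked, in the order asked, and still so for the second after the job is handed in, with the robot touching nothing.
It also fails if it takes over 43 s, if anything falls off the work surface, if the arm or the gripper's body presses on something with over 40 N, if the wrist force passes 120 N, or if a joint passes its speed limit or range.

ROBOT

A 6-joint arm with a two-finger parallel gripper is mounted at the origin on the work surface. World frame = base frame: x ahead of the robot, y to its left, z up, the work surface at z = 0. Lengths are in m, angles in rad, forces in N, time in s.
With the tool pointing down it reaches from about 0.4 to 0.925 m from the base axis. Payload 3.4 kg.
Tool frame: the origin (TCP) lies at the very end of the fingers, on their centre line; the grasp point (between the pads) lies 19 mm behind it (tcp_to_grasp is the distance from the TCP to the grasp point, in m); z points along the fingers, y is the direction in which the jaws open and shut (so a half turn about z gives the same grasp; the last joint's range is limited). The gripper opens to 85 mm and grips with 20 to 120 N. Pads are 22 mm wide; open, the fingers measure 114 mm over their backs; the gripper's body (76 mm by 85 mm) begins 54 mm behind the grasp point. The pads swing forward as they close: fully open they stand 13 mm farther back than shut.
Start: joints at [1.244, 0.307, 1.506, -0, 1.328, -0.073], TCP at [0.144, 0.557, 0.231] pointing down, gripper open.
Joint ranges: [-3.12, 3.12], [-1.05, 2.28], [0.14, 2.33], [-1.42, 4.57], [0.1, 2.73], [-2.68, 2.68]. Speed limits (rad/s): [2.57, 2.57, 3.14, 3.14, 3.14, 3.14].

INTERFACE

Orientations are given as a unit quaternion [w, x, y, z].
In Python, from plant import * gives the robot as it stands.
- The arm moves only by the tool carry_out, never from a script. Its argument "moves" is a list of rows, each a list of 2 entries, a list of its own where there are three numbers: the shift along the world's x, y, z in m, then the turn about the world's z in degrees. In form: [[[x, y, z], twist], ...]. A call has 1 to 12 rows; each row shifts and turns the commanded pose from where the row before left it; what a row does not reach is not made up. A row lasts 1/10 s, in which the tool goes at most 50 mm and 8.59 degrees, less where a joint would pass 70% of its speed; a pose out of reach is approached as far as the arm can. A call with a gripper value outside its range is refused whole. "fingers" is the finger opening in m, from 0 to 0.0854, set as the call begins (left out, the last holds). The fingers move at their own pace and stop on an object; "newtons" is the grip in N (left out, the last holds). Time passes only in rows, so rows that do not move let the fingers close. It gives the time, the measured TCP pose, the force and the opening at its end, in the units of the state.
- get_state(): the state, without advancing time (a new reading comes with each control period).
- read_camera(name): name is "side" or "top" or "wrist"; returns a dict with "pixels" (480x640x3 uint8, red, green, blue), "K" (3x3 intrinsics, pixels), "k1" (the pictures are not rectified: a ray, as slopes to the right and down, at radius r is drawn at 1 + k1 r^2 times it, then the intrinsics apply), "rvec" (rotation vector, rad) and "tvec" (3), from world to camera coordinates, as OpenCV has them; the wrist camera has in their place "tool_from_camera" (4x4, takes a point from camera to tool coordinates, whose origin is the TCP and whose axes are the flange's). Camera axes: x right, y down, z forward; pixel columns grow to the right and rows downward; lengths in m; the calibration is good to about 2 mm. A picture is of the moment at which its call begins: read the wrist's pose just before it. There is no depth.
- hand_in(): hands the job in, once; it reports no verdict.
The state is a dict: "time": time; "qpos": joint angles; "joint_vel": joint speeds; "tau": joint torques, N m; "position": TCP position; "eef_rot": TCP orientation; "contact_force": force on the tool from outside, world axes, zero at the start; "wrist_torque": the same for the moment, N m; "gripper_width": finger opening in m.
Only numpy, scipy, OpenCV 4.12 (cv2) and the standard library are available. Lean on these libraries where they do the work, as an engineer would, in place of code of your own. Each camera call takes 0.05 s, during which the arm holds its last target. There are 200 camera calls.

## Working session

There is one attempt and no reset: what is moved stays moved. The work goes in short steps, Python scripts to look and compute and a tool call to move; the robot and the scene stay as the last step left them, time stands still between calls to the robot, and variables do not carry over. Pictures are saved under pics/ and viewed, about 8 in all and at most 12, crops included, and the job is handed in when it is done.

Besides the shell and the picture viewer there is one more tool, called after "Emit:" as name(argument=value, ...) on one line, values as JSON. carry_out: Moves the arm, as the interface text tells. Its arguments: {"type":"object","properties":{"moves":{"type":"array"},"fingers":{"type":"number"},"newtons":{"type":"number"}},"required":["moves"]}

```bash
mkdir -p pics; ls
cat > h.py <<'E'
from plant import *
import numpy as np, cv2, pickle
def snap(n,tag):
    s=get_state(); c=read_camera(n); c['state']=s
    cv2.imwrite(f'pics/{tag}.png',c['pixels'][:,:,::-1]); pickle.dump(c,open(f'pics/{tag}.pkl','wb')); return c
def load(tag): return pickle.load(open(f'pics/{tag}.pkl','rb'))
def ray(c,u,v):
    K=np.array(c['K']); d=np.array([(u-K[0,2])/K[0,0],(v-K[1,2])/K[1,1]])
    k=float(np.ravel(c['k1'])[0]); s=d.copy()
    for _ in range(30): s=d/(1+k*(s@s))
    R,_=cv2.Rodrigues(np.array(c['rvec'],float)); t=np.array(c['tvec'],float).ravel()
    return -R.T@t, R.T@np.array([s[0],s[1],1])
def atz(c,u,v,z):
    o,d=ray(c,u,v); return o+d*(z-o[2])/d[2]
def proj(c,P):
    K=np.array(c['K']);k=float(np.ravel(c['k1'])[0]);R,_=cv2.Rodrigues(np.array(c['rvec'],float))
    q=R@np.array(P)+np.array(c['tvec'],float).ravel(); s=q[:2]/q[2]; s=s*(1+k*(s@s))
    return s[0]*K[0,0]+K[0,2], s[1]*K[1,1]+K[1,2]
E
python3 - <<'E'
from h import *
c=snap('top','t0'); d=snap('side','s0')
for x in(c,d): print(x['K'],x['k1'],x['rvec'],x['tvec'],ray(x,320,240))
print(get_state())
E
```

```text
pics
[[511.77322077   0.         321.199017  ]
 [  0.         511.77322077 242.0620354 ]
 [  0.           0.           1.        ]] -0.02824043042009537 [ 2.19410289 -2.17255263  0.06107352] [-0.01196866  0.52993986  1.12012492] (array([ 0.45549581, -0.01813143,  1.15232554]), array([ 0.06952433,  0.01239794, -0.9975141 ]))
[[523.9437818    0.         321.2623999 ]
 [  0.         523.9437818  225.57211301]
 [  0.           0.           1.        ]] -0.1468774956681027 [ 2.25323293 -0.49753925  0.22555181] [-0.48986399  0.22592044  1.06448125] (array([ 0.17064659, -0.79165305,  0.87652285]), array([ 0.30631228,  0.6619522 , -0.68465783]))
{'time': 0.1, 'qpos': array([ 1.24350504e+00,  3.07543894e-01,  1.50755596e+00,  3.19335044e-05,
        1.32840171e+00, -7.34912394e-02]), 'joint_vel': array([-0.0003233 , -0.00207581, -0.00172904, -0.0006206 , -0.00240568,
       -0.00092547]), 'tau': array([-4.02129499e-04, -4.58526242e+01, -2.52609694e+01, -1.00813122e-04,
        5.58343148e-03,  1.18949458e-05]), 'position': array([0.14417743, 0.55597833, 0.23044199]), 'eef_rot': array([-2.05173168e-04,  1.26563464e-01,  9.91958053e-01, -9.32270762e-04]), 'contact_force': array([ 1.01334915, -0.08016947, -0.14538842]), 'wrist_torque': array([ 0.04252123, -0.01795262, -0.03536938]), 'gripper_width': 0.0853663013375459}
```

View pics/t0.png

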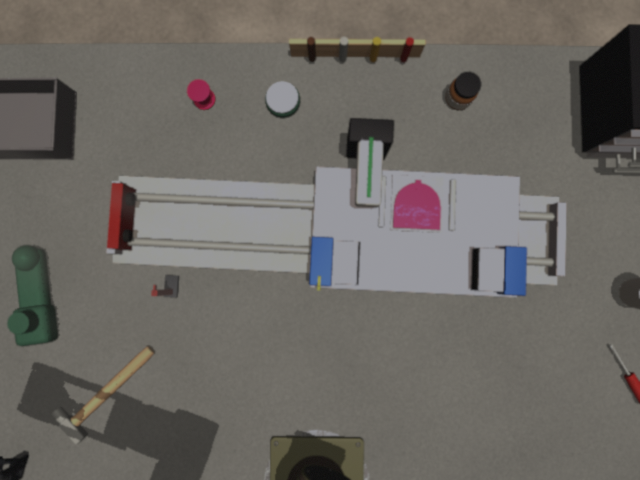

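View pics/s0.png

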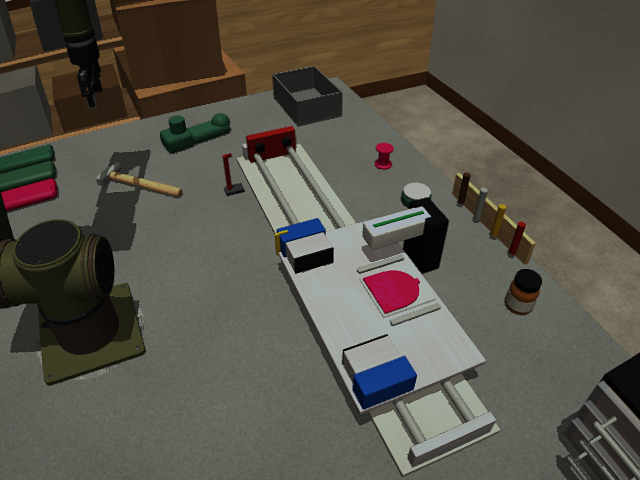

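Run:
```python
from h import *
def crop(tag,u,v,w,h): 
    im=cv2.imread(f'pics/{tag}.png')[v:v+h,u:u+w]; return cv2.resize(im,(400,300),interpolation=cv2.INTER_CUBIC)
a=np.vstack([np.hstack([crop('t0',130,265,80,60),crop('t0',290,230,80,60)]),np.hstack([crop('s0',205,145,80,60),crop('s0',260,210,80,60)])])
cv2.imwrite('pics/m1.png',a)
```

```text
(no output)
```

View pics/m1.png

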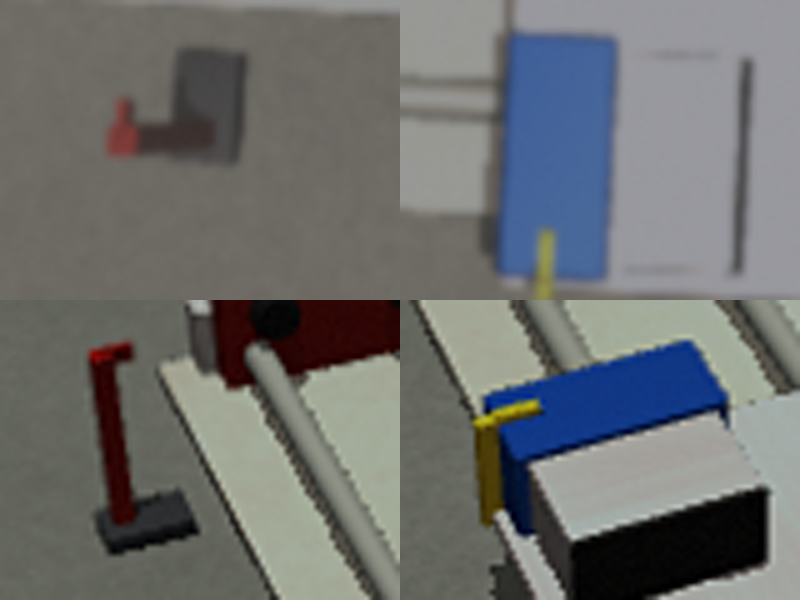

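Run:
```python
from h import *
def crop(tag,u,v,w=100,h=75): 
    im=cv2.imread(f'pics/{tag}.png')[v:v+h,u:u+w]; return cv2.resize(im,(400,300),interpolation=cv2.INTER_CUBIC)
a=np.vstack([np.hstack([crop('t0',450,235),crop('t0',330,130)]),np.hstack([crop('s0',335,330),crop('s0',340,200)])])
cv2.imwrite('pics/m2.png',a)
```

```text
(no output)
```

View pics/m2.png

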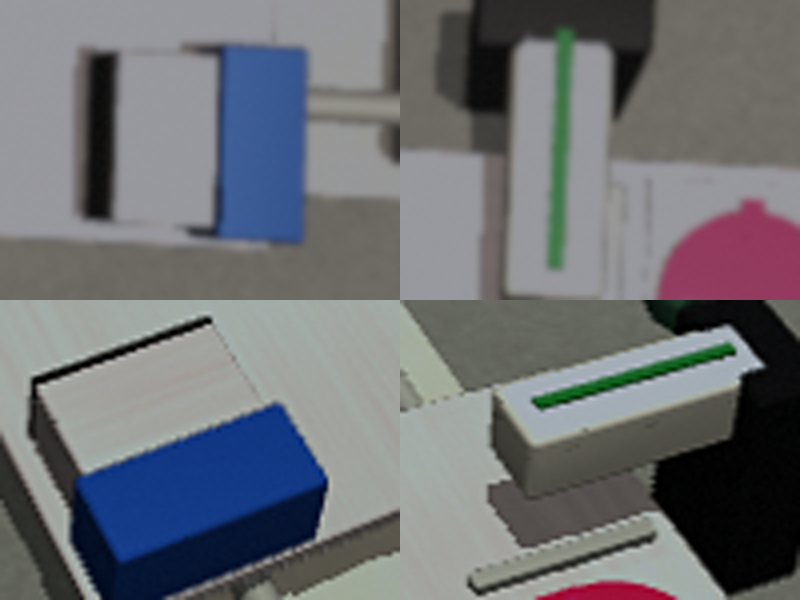

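```bash
cat > fit.py <<'E'
from h import *
from scipy.optimize import least_squares
T,S=load('t0'),load('s0')
# cam,u,v,x,y,z,moving
D=[(T,504.7,246.2,-25,-175,115,1),(T,526,246.5,-25,-220,115,1),(T,525.5,295.2,-125,-220,115,1),(T,504.5,294.5,-125,-175,115,1),
(T,312,237,-25,220,115,1),(T,333,237.6,-25,175,115,1),(T,331.4,285.2,-125,175,115,1),(T,309.8,284.6,-125,220,115,1),
(S,277,229.6,-125,220,115,1),(S,318,218.6,-25,220,115,1),(S,325.4,230.6,-25,175,115,1),(S,285,242.4,-125,175,115,1),
(S,354.5,375,-125,-175,115,1),(S,405,356,-25,-175,115,1),(S,416.5,375.5,-25,-220,115,1),(S,365,395.5,-125,-220,115,1),
(T,356,204.2,40,-35,150,0),(T,380.8,204.8,40,-85,150,0),(T,360,139.5,190,-35,150,0),(T,383,140.5,190,-85,150,0),
(S,363.8,222.5,40,-35,150,0),(S,372.5,235.8,40,-85,150,0),(S,421.3,206.3,190,-35,150,0)]
def R2(a): return np.array([[np.cos(a),-np.sin(a)],[np.sin(a),np.cos(a)]])
def res(p):
    r=[]
    for c,u,v,x,y,z,m in D:
        w=p[:2]+R2(p[2])@np.array([x/1e3,y/1e3+(p[3]-.22 if m else 0)])
        q=proj(c,[*w,z/1e3]); r+= [q[0]-u,q[1]-v]
    return np.array(r)
f=least_squares(res,[.5,.0,0,0],loss='soft_l1'); p=f.x
print(p,np.degrees(p[2])); print(np.round(res(p).reshape(-1,2),1).tolist())
def rail(w): return R2(p[2]).T@(np.array(w)[:2]-p[:2])
for c,u,v in((T,154.6,284.6),(S,231.2,154.8)): 
    w=atz(c,u,v,.117); print('tip',w,rail(w))
for c,u,v in((T,154.5,293.3),(S,225.3,155.8)): print('post', rail(atz(c,u,v,.12)))
for c,u,v in((T,398.8,276.2),): pass
for c,u,v in((T,318.8,285),(S,276.2,234.2),(S,287.8,231)): print('ptr',rail(atz(c,u,v,.117)))
print('bay',p[:2]+R2(p[2])@[-.075,p[3]-.22],'ydir',R2(p[2])@[0,1])
E
python3 fit.py
```

```text
[ 0.55927893 -0.03933112 -0.03736665  0.05101161] -2.1409514277499437
[[0.8, -1.3], [1.5, -0.6], [0.9, 0.1], [-0.2, -0.2], [-0.7, -1.2], [0.4, -0.8], [-0.3, 0.9], [-0.9, 0.5], [-2.2, -0.2], [-0.7, -0.8], [-0.2, -0.3], [-3.3, 0.2], [-2.1, 0.3], [-0.3, -0.5], [1.2, 0.5], [-0.8, 1.6], [-0.1, -0.6], [0.5, -0.0], [-0.9, -10.5], [1.2, -10.3], [-2.4, -0.4], [-0.4, 1.2], [1.2, -1.6]]
tip [0.43375997 0.32942662 0.117     ] [-0.13920738  0.3638112 ]
tip [0.43681902 0.33226086 0.117     ] [-0.13625635  0.36675773]
post [-0.15661402  0.36183121]
post [-0.15247705  0.36390443]
ptr [-0.12386111  0.03094277]
ptr [-0.12780256  0.03320035]
ptr [-0.10130368  0.033198  ]
bay [ 0.47801822 -0.2053997 ] ydir [0.03735796 0.99930195]
```

Viewed 4 pictures. Top view: the rail runs right to left (+y left), with the front housing at (310–333, 237–285), the rear housing at (505–526, 246–295) and the mark finger tip at (154.6, 284.6). The side view agrees to about 2 mm. Start travel is about 0.051, and the mark is 0.333 m further, at about 0.384. Now I'll move over to the bay.

Emit:
carry_out(moves=[[[0.05,0,0],6.2],[[0.05,0,0],6.2],[[0.05,0,0],0],[[0.05,0,0],0],[[0.05,-0.01,0],0],[[0.05,-0.01,0],0],[[0.036,-0.03,0],0],[[0,-0.05,0],0],[[0,-0.05,0],0],[[0,-0.05,0],0],[[0,-0.05,0],0],[[0,-0.05,0],0]], fingers=0)

```text
time: 1.3
position: [0.4779, 0.2549, 0.2308]
eef_rot: [-0.0, 0.019, 1.0, -0.0]
contact_force: [0.6, 0.0, 0.6]
gripper_width: -0.0001
```

Emit:
carry_out(moves=[[[0,-0.05,0],0],[[0,-0.05,0],0],[[0,-0.05,0],0],[[0,-0.05,0],0],[[0,-0.05,0],0],[[0,-0.05,0],0],[[0,-0.05,0],0],[[0,-0.04,0],0],[[0,-0.01,0],0],[[0,0,0],0]])

```text
time: 2.3
position: [0.4782, -0.1443, 0.2309]
eef_rot: [-0.0, 0.02, 1.0, 0.0]
contact_force: [-0.2, 0.4, -0.4]
gripper_width: 0.0001
```

Run:
```python
from h import *
c=snap('top','t1'); d=snap('side','s1'); e=snap('wrist','w1')
print(e['tool_from_camera'],e['K'],e['k1'])
s=get_state(); print({k:s[k] for k in('time','position','eef_rot','contact_force','gripper_width')})
a=np.vstack([np.hstack([cv2.resize(x['pixels'],(400,300)) for x in(c,d)]),np.hstack([cv2.resize(e['pixels'],(400,300)),np.zeros((300,400,3),np.uint8)])])
cv2.imwrite('pics/m3.png',a[:,:,::-1])
```

```text
[[-9.15899514e-04 -9.57508491e-01 -2.88403625e-01  7.33216651e-02]
 [ 9.99999475e-01 -1.00953535e-03  1.75932733e-04 -6.04519939e-04]
 [-4.59610740e-04 -2.88403312e-01  9.57508913e-01 -1.42086926e-01]
 [ 0.00000000e+00  0.00000000e+00  0.00000000e+00  1.00000000e+00]] [[387.76210349   0.         318.0807885 ]
 [  0.         387.76210349 243.45101427]
 [  0.           0.           1.        ]] -0.03866405646300303
{'time': 2.45, 'position': array([ 0.47807063, -0.14157765,  0.2310166 ]), 'eef_rot': array([-4.44889635e-04,  1.82655910e-02,  9.99832894e-01,  5.95533615e-04]), 'contact_force': array([0.14786409, 0.4351575 , 0.0850143 ]), 'gripper_width': 0.0001999447327237544}
```

View pics/m3.png

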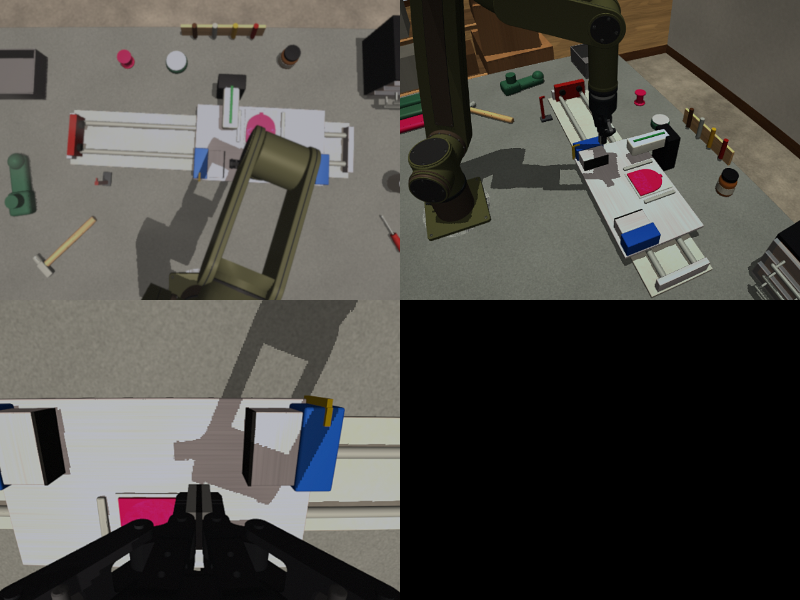

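Viewed 5. The arm hangs over the bay. The side view sees both blue housings unobstructed, so I'll track travel there. Now descending and building the tracker.

Emit:
carry_out(moves=[[[0,0,-0.03],0],[[0,0,-0.04],0],[[0,0,-0.04],0],[[0,0,-0.02],0],[[0,0,-0.01],0],[[0,0,0],0]])

```text
time: 3.05
position: [0.4777, -0.1414, 0.0903]
eef_rot: [-0.001, 0.018, 1.0, 0.001]
contact_force: [-0.7, 0.7, 0.6]
gripper_width: -0.0001
```

```bash
cat > tr.py <<'E'
from h import *
from scipy.optimize import brentq
P=np.array([0.55927893,-0.03933112,-0.03736665,0.05101161])
a=P[2]; R=np.array([[np.cos(a),-np.sin(a)],[np.sin(a),np.cos(a)]])
def rail(w): return R.T@(np.array(w)[:2]-P[:2])
def cen(m):
    M=cv2.moments(m,True); return np.array([M['m10'],M['m01']])/M['m00'],M['m00']
def blobs(c):
    h=cv2.cvtColor(c['pixels'],cv2.COLOR_RGB2HSV)
    m=cv2.inRange(h,(105,150,30),(130,255,255))
    n,l,s,ce=cv2.connectedComponentsWithStats(m)
    i=[k for k in range(1,n) if s[k,4]>250]
    return [(ce[k],s[k,4]) for k in sorted(i,key=lambda k:ce[k][1])]
def model(c,t,sg):
    pts=[]
    for x in(-.125,-.025):
        for y in(.175,.22):
            for z in(.065,.115):
                w=P[:2]+R@np.array([x,sg*y+t-.22]); pts.append(proj(c,[*w,z]))
    m=np.zeros((480,640),np.uint8); hull=cv2.convexHull(np.float32(pts))
    cv2.fillConvexPoly(m,np.int32(np.round(hull*16)),1,shift=4); return cen(m)
def travel(c,off=0.):
    b=blobs(c); o=b[-1][0]   # rear housing: lowest in the side view
    d=(model(c,.40,-1)[0]-model(c,.03,-1)[0]); 
    ts=np.linspace(.0,.43,44); e=np.array([np.linalg.norm(model(c,t,-1)[0]-o) for t in ts])
    k=e.argmin(); ts=np.linspace(ts[k]-.012,ts[k]+.012,49); e2=np.array([np.sum((model(c,t,-1)[0]-o)**2) for t in ts])
    q=np.polyfit(ts-ts[24],e2,2); return ts[24]-q[1]/2/q[0], e2.min()**.5, b
def look():
    s=get_state(); c=read_camera('side'); t,e,b=travel(c)
    f=rail(s['position']); fb=f[1]-(t-.22)
    print(f"T {s['time']:.2f} travel {t:.4f} (res {e:.1f}px) finger rail {f.round(4)} z {s['position'][2]:.4f} in bay {fb:+.4f} F {np.round(s['contact_force'],2)}")
    return s,c,t
E
python3 - <<'E'
from tr import *
for n in('s0','s1'): t,e,b=travel(load(n)); print(n,t,e,b)
look()
snap('wrist','w2')
E
```

```text
s0 0.053677407037253 0.9911044534526855 [(array([299.55685131, 231.60641399]), np.int32(686)), (array([383.88224031, 381.77549067]), np.int32(2089))]
s1 0.053641609327483825 0.9351563898083456 [(array([297.78247261, 232.1314554 ]), np.int32(639)), (array([383.84545455, 381.81961722]), np.int32(2090))]
T 3.05 travel 0.0536 (res 0.9px) finger rail [-0.0777 -0.105 ] z 0.0903 in bay +0.0613 F [-0.65  0.73  0.58]
```

View pics/w2.png

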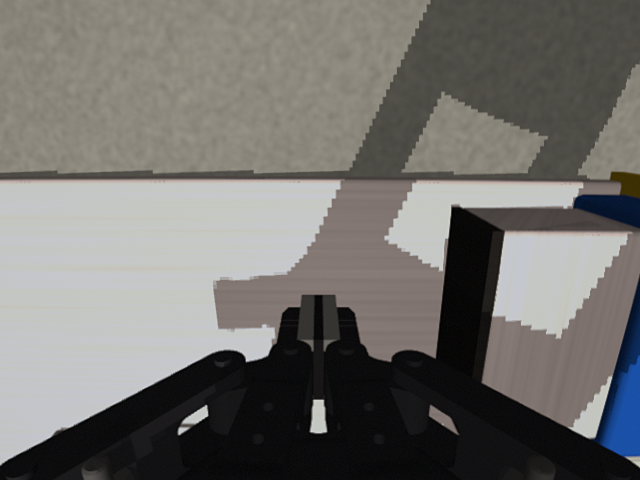

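Viewed 6. The shut fingers at (320,300) hang clear of the black front face (cols 443–500), with a gap of about 45 mm. A constant finger speed v gives a release speed of about 2v whatever the mass, so I'll push at 0.066 m/s.

Emit:
carry_out(moves=[[[0.0004,0.01,0],0],[[0.0004,0.01,0],0],[[0.0003,0.008,0],0],[[0.00025,0.0066,0],0],[[0.00025,0.0066,0],0],[[0.00025,0.0066,0],0],[[0.00025,0.0066,0],0],[[0.00025,0.0066,0],0],[[0.00025,0.0066,0],0],[[0.00025,0.0066,0],0],[[0.00025,0.0066,0],0],[[0.00025,0.0066,0],0]])

```text
time: 4.35
position: [0.4819, -0.0552, 0.0913]
eef_rot: [0.0, 0.019, 1.0, -0.0]
contact_force: [0.9, 0.0, -0.2]
gripper_width: -0.0003
```

Emit:
carry_out(moves=[[[0.00025,0.0066,0],0],[[0.00025,0.0066,0],0],[[0.00025,0.0066,0],0],[[0.00025,0.0066,0],0],[[0.00025,0.0066,0],0],[[0.00025,0.0066,0],0]])

```text
time: 4.95
position: [0.4833, -0.0154, 0.0913]
eef_rot: [-0.0, 0.019, 1.0, 0.0]
contact_force: [-0.0, -0.2, -0.4]
gripper_width: 0.0002
```

```bash
python3 -c "
from tr import *
look()"
```

```text
T 4.95 travel 0.1242 (res 1.0px) finger rail [-0.0769  0.021 ] z 0.0913 in bay +0.1169 F [-0.05 -0.19 -0.41]
```

Emit:
carry_out(moves=[[[0.00025,0.007,0],0],[[0.00025,0.007,0],0],[[0.00025,0.0066,0],0]])

```text
time: 5.3
position: [0.484, 0.0051, 0.0913]
eef_rot: [-0.0, 0.019, 1.0, 0.0]
contact_force: [-0.1, 0.6, -0.1]
gripper_width: 0.0
```

```bash
python3 -c "
from tr import *
look()"
```

```text
T 5.30 travel 0.1681 (res 1.0px) finger rail [-0.0769  0.0416] z 0.0913 in bay +0.0935 F [-0.05  0.58 -0.1 ]
```

Emit:
carry_out(moves=[[[0.0003,0.008,0],0],[[0.0003,0.008,0],0],[[0.0003,0.008,0],0],[[0.0003,0.008,0],0]])

```text
time: 5.75
position: [0.4853, 0.0373, 0.0913]
eef_rot: [-0.0, 0.019, 1.0, 0.0]
contact_force: [-1.0, 0.6, 0.1]
gripper_width: -0.0001
```

```bash
python3 -c "
from tr import *
look()"
```

```text
T 5.75 travel 0.2203 (res 1.1px) finger rail [-0.0768  0.0738] z 0.0913 in bay +0.0735 F [-1.04  0.56  0.07]
```

Emit:
carry_out(moves=[[[-0.0004,-0.011,0],0],[[-0.0004,-0.011,0],0],[[-0.0004,-0.011,0],0],[[-0.0004,-0.011,0],0],[[-0.0004,-0.011,0],0]])

```text
time: 6.3
position: [0.4831, -0.02, 0.0913]
eef_rot: [-0.0, 0.019, 1.0, -0.0]
contact_force: [-1.0, -0.1, 0.3]
gripper_width: 0.0
```

```bash
python3 -c "
from tr import *
look()"
```

```text
T 6.30 travel 0.2765 (res 1.0px) finger rail [-0.0768  0.0165] z 0.0913 in bay -0.0400 F [-1.04 -0.1   0.35]
```

Emit:
carry_out(moves=[[[-0.0001,-0.004,0],0],[[-0.0001,-0.003,0],0],[[0,0,0],0],[[0,0,0],0]])

```text
time: 6.75
position: [0.483, -0.0252, 0.0913]
eef_rot: [-0.0, 0.019, 1.0, 0.0]
contact_force: [-0.7, 1.5, -0.8]
gripper_width: 0.0002
```

```bash
python3 -c "
from tr import *
look()"
```

```text
T 6.75 travel 0.3159 (res 1.0px) finger rail [-0.0767  0.0112] z 0.0913 in bay -0.0847 F [-0.73  1.49 -0.84]
```

Emit:
carry_out(moves=[[[0.0001,0.0018,0],0],[[0.0001,0.003,0],0],[[0.0001,0.0035,0],0],[[0.0001,0.0035,0],0],[[0.0001,0.0035,0],0],[[0.0001,0.0035,0],0],[[0.0002,0.0035,0],0],[[0.0001,0.0035,0],0],[[0.0001,0.0035,0],0]])

```text
time: 7.7
position: [0.4841, 0.0042, 0.0913]
eef_rot: [0.0, 0.019, 1.0, 0.0]
contact_force: [-0.3, -0.0, 0.5]
gripper_width: -0.0002
```

```bash
python3 -c "
from tr import *
look()"
```

```text
T 7.70 travel 0.3780 (res 1.1px) finger rail [-0.0767  0.0407] z 0.0913 in bay -0.1173 F [-0.3  -0.01  0.54]
```

Emit:
carry_out(moves=[[[0.0001,0.0042,0],0],[[0.0001,0.0038,0],0],[[0.0001,0.0035,0],0]])

```text
time: 8.05
position: [0.4844, 0.0156, 0.0913]
eef_rot: [0.0, 0.019, 1.0, -0.0]
contact_force: [0.4, 0.6, 0.3]
gripper_width: -0.0002
```

```bash
python3 -c "
from tr import *
look()"
```

```text
T 8.05 travel 0.3856 (res 1.0px) finger rail [-0.0769  0.0521] z 0.0913 in bay -0.1135 F [0.45 0.6  0.26]
```

Emit:
carry_out(moves=[[[0.0001,0.003,0],0],[[0.0001,0.004,0],0],[[0.0001,0.004,0],0],[[0.0002,0.006,0],0]])

```text
time: 8.5
position: [0.4848, 0.0326, 0.0913]
eef_rot: [-0.0, 0.019, 1.0, -0.0]
contact_force: [0.6, 0.5, -0.7]
gripper_width: -0.0
```

```bash
python3 -c "
from tr import *
look(); d=snap('side','s5'); c=snap('top','t5'); look()
def crop(x,u,v,w=100,h=75): return cv2.resize(x['pixels'][v:v+h,u:u+w],(400,300),interpolation=cv2.INTER_CUBIC)
cv2.imwrite('pics/m5.png',np.vstack([np.hstack([crop(c,110,240),crop(d,195,135)]),np.hstack([cv2.resize(c['pixels'],(400,300)),cv2.resize(d['pixels'],(400,300))])])[:,:,::-1])
"
```

```text
T 8.50 travel 0.3861 (res 1.1px) finger rail [-0.0771  0.0691] z 0.0913 in bay -0.0970 F [ 0.59  0.55 -0.71]
T 8.65 travel 0.3861 (res 1.1px) finger rail [-0.0771  0.0693] z 0.0913 in bay -0.0969 F [0.47 0.11 0.73]
```

View pics/m5.png

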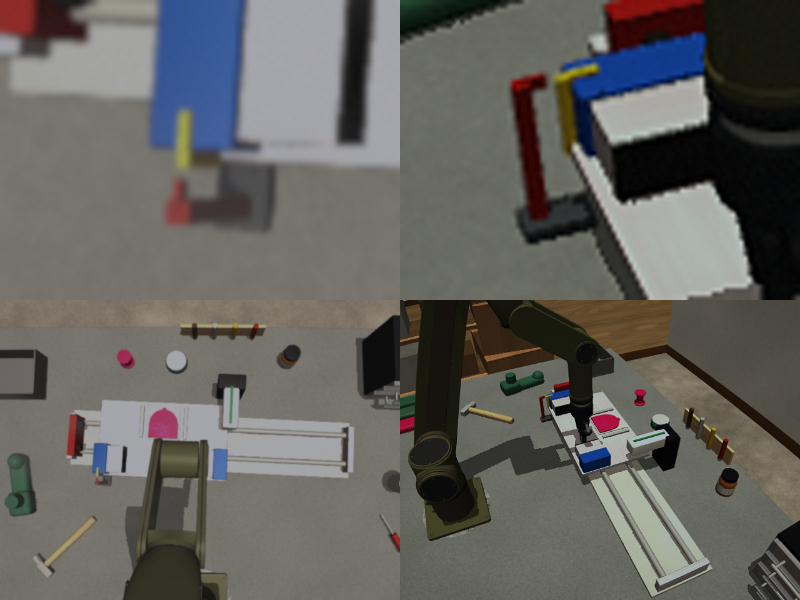

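Viewed 7. The carriage is at rest, the finger has left the rear face, and the pointer (156,279 top view) lines up with the red finger tip (155,286). I'll measure the residual numerically.

Run:
```python
from tr import *
def centre_rows(c,lo,hi,box):
    u0,v0,u1,v1=box; im=cv2.resize(c['pixels'][v0:v1,u0:u1],None,fx=8,fy=8,interpolation=cv2.INTER_CUBIC)
    h=cv2.cvtColor(im,cv2.COLOR_RGB2HSV); m=cv2.inRange(h,lo,hi)
    if lo[0]==0: m|=cv2.inRange(h,(168,lo[1],lo[2]),(180,255,255))
    out=[]
    for v in range(0,m.shape[0],8):
        k=np.nonzero(m[v+4])[0]
        if len(k)>4: out.append((u0+(k.mean()+.5)/8-.5, v0+v/8, len(k)/8))
    return out
c=load('t5')
for n,lo,hi,z in(('yel',(20,80,60),(35,255,255),.117),('red',(0,110,80),(8,255,255),.117)):
    for u,v,w in centre_rows(c,lo,hi,(140,262,175,300)): print(n,round(u,2),v,w,rail(atz(c,u,v,z)).round(4))
d=load('s5')
# side: finger tips, end points by eye in the crop (scale 4, offset 195,135)
for n,u,v in(('ptr base',560,78),('ptr tip',597,68),('mark base',515,83),('mark tip',543,76)):
    print(n,rail(atz(d,195+(u-400)/4,135+v/4,.117)).round(4))
```

```text
yel 155.94 268.0 1.625 [-0.1055  0.3633]
yel 155.81 269.0 2.375 [-0.1075  0.3635]
yel 155.69 270.0 2.375 [-0.1096  0.3636]
yel 155.62 271.0 2.5 [-0.1116  0.3636]
yel 155.62 272.0 2.5 [-0.1136  0.3634]
yel 155.62 273.0 2.5 [-0.1157  0.3633]
yel 155.5 274.0 2.5 [-0.1177  0.3634]
yel 155.44 275.0 2.625 [-0.1197  0.3634]
yel 155.44 276.0 2.875 [-0.1217  0.3633]
yel 155.44 277.0 3.125 [-0.1238  0.3631]
yel 155.75 278.0 4.0 [-0.1258  0.3624]
yel 157.73 279.0 7.25 [-0.1276  0.3582]
yel 155.94 280.0 4.375 [-0.1298  0.3617]
yel 155.5 281.0 2.75 [-0.1318  0.3625]
red 154.12 286.0 1.5 [-0.1421  0.3646]
red 154.06 287.0 1.625 [-0.1441  0.3646]
red 154.06 288.0 1.625 [-0.1461  0.3644]
red 154.0 289.0 2.0 [-0.1481  0.3644]
red 154.31 290.0 3.875 [-0.1501  0.3637]
red 154.31 291.0 5.125 [-0.1521  0.3635]
red 154.31 292.0 5.375 [-0.1542  0.3634]
red 154.25 293.0 5.5 [-0.1562  0.3634]
red 154.12 294.0 5.25 [-0.1582  0.3635]
red 154.12 295.0 3.5 [-0.1602  0.3634]
ptr base [-0.1267  0.3642]
ptr tip [-0.1012  0.3659]
mark base [-0.1553  0.3702]
mark tip [-0.1364  0.3708]
```

Top view says the pointer is about 1.1 mm short, and my eye readings in the side view are coarser and say more. I'll rise straight out of the bay and look from right above the mark with the wrist camera.

Emit:
carry_out(moves=[[[0.0006,0.015,0],0],[[0.001,0.03,0],0],[[0.001,0.03,0],0],[[0.0006,0.015,0],0],[[0,0,0.03],0],[[0,0,0.05],0],[[0,0,0.05],0],[[0.001,0.04,0.02],0],[[0.002,0.05,0],0],[[0.002,0.05,0],0],[[0.002,0.05,0],0],[[0.0,0.018,0],0]])

```text
time: 9.9
position: [0.4952, 0.3343, 0.2412]
eef_rot: [0.0, 0.017, 1.0, 0.001]
contact_force: [0.4, -0.9, -1.0]
gripper_width: 0.0
```

Emit:
carry_out(moves=[[[0,0,0],0],[[0,0,0],0],[[0,0,0],0]])

```text
time: 10.2
position: [0.4949, 0.3284, 0.2411]
eef_rot: [-0.0, 0.019, 1.0, -0.001]
contact_force: [0.6, -0.4, -0.0]
gripper_width: -0.0001
```

Run:
```python
from tr import *
look(); e=snap('wrist','w5')
cv2.imwrite('pics/w5c.png',cv2.resize(e['pixels'][60:300,200:520],(800,600),interpolation=cv2.INTER_CUBIC)[:,:,::-1])
```

```text
T 10.20 travel 0.3861 (res 1.1px) finger rail [-0.0781  0.3651] z 0.2411 in bay +0.1990 F [ 0.61 -0.45 -0.02]
```

View pics/w5c.png

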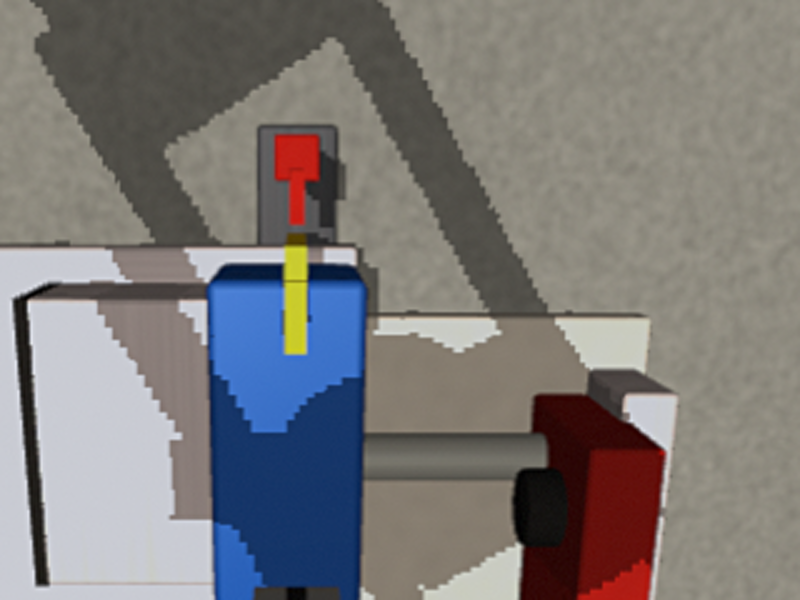

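Viewed 8. From directly above, the yellow pointer (col 295) and the red finger (col 297) are aligned to about 0.5 mm. The travel reading is unchanged over 1.7 s (0.3861), the hand is clear and the stop is not touched, so I'm handing in.

```bash
python3 -c "
from tr import *
look(); print(hand_in())"
```

```text
T 10.30 travel 0.3860 (res 1.1px) finger rail [-0.0778  0.3652] z 0.2414 in bay +0.1992 F [0.57 0.19 0.35]
the job is handed in; nothing more can be done
None
```

The carriage is at rest with its pointer level with the mark, and I handed the job in at about 10.3 s. I pushed it on the front buffer at a constant 0.066 m/s. It then coasted under the scan head at about 0.12 m/s (0.125 falling to 0.116 by camera tracking). To brake, I retreated the finger along the rear buffer at about half the carriage's speed, and it stopped with no rebound that I could measure.

**Last checks:**
- **Standstill:** travel read 0.386 m and did not change over 1.8 s. That leaves about 5 cm to the end stop, which was never touched.
- **Alignment:** the wrist camera from right above shows pointer and mark within about 0.5 mm. The top camera put the pointer about 1.1 mm short. Coarse readings by eye in the side view suggested about 5 mm; I put that down to reading error there, where one pixel is about 3 mm.
- **Surroundings:** the hand is clear above the table, and in the top and side pictures taken just after braking the other objects looked undisturbed.

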